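Clamp a sample bottle with the coarse collar and fine knob of a hold-down stand

ROBOT

A 7-joint arm with a two-finger parallel gripper is mounted at the origin on a cart in front of the work surface, level with it; the furniture and walls round the work are solid. World frame = base frame: x ahead of the robot, y to its left, z up, the work surface at z = 0. Lengths are in mm, angles in rad, forces in N, time in s.
With the tool pointing down it reaches from about 425 to 1025 mm from the base axis. Payload 9.4 kg.
Tool frame: the origin (TCP) lies at the very end of the fingers, on their centre line; the grasp point (between the pads) lies 19 mm behind it (manip.hold_point_z is the distance from the TCP to the grasp point, in mm); z points along the fingers, y is the line along which they close (so a half turn about z gives the same grasp; the last joint's range is limited). The gripper opens to 93 mm and grips with 3 to 60 N. Pads are 15 mm wide; open, the fingers measure 128 mm over their backs; the gripper's body (75 mm by 188 mm) begins 65 mm behind the grasp point.
Start: joints at [-1.346, 0.599, -0.003, 1.599, 0.002, 0.943, -0.08], TCP at [215.504, 692.23, 190.818] pointing down, gripper open.
Joint ranges: [-2.57, 2.57], [-0.35, 1.97], [-1.29, 1.29], [0.11, 2.56], [-1.05, 4.19], [0.11, 1.86], [-2.63, 2.63]. Speed limits (rad/s): [2.22, 2.22, 3.01, 3.01, 3.14, 3.14, 3.14].

INTERFACE

Orientations are given as a unit quaternion [w, x, y, z].
In Python, from station import manip gives the robot as it stands.
- The arm moves only by the tool move_arm, never from a script. Its argument "targets" is a list of rows, each an object with "hand": the finger opening in mm, from 0 to 93; "delta_pos": the shift along the tool's x, y, z in mm, a list of three; "spin": the turn about the tool's z in rad. In form: [{"hand": hand, "delta_pos": [tx, ty, tz], "spin": spin}, ...]. A call has 1 to 10 rows; each row shifts and turns the commanded pose from where the row before left it, along the tool's axes as they then stand; what a row does not reach is not made up. A row lasts 1/10 s, in which the tool goes at most 50 mm and 8.59 degrees, less where a joint would pass 70% of its speed; a pose out of reach is approached as far as the arm can. A call is refused whole if a number of a shift passes 50 or a number of a turn 0.15, either way. A call with a gripper value outside its range is refused whole. The fingers move at their own pace and stop on an object; "grip_force" is the grip in N (left out, the last holds). Time passes only in rows, so rows that do not move let the fingers close. It gives the time, the measured TCP pose, the force, the opening and the grip force at its end, in the units of the state.
- manip.observe(): the state, without advancing time (a new reading comes with each control period).
- manip.grab_frame(name): name is "side" or "top"; returns (picture, depth): 480x640x3 uint8, red, green, blue; 480x640 float32, mm along the optical axis (not along the pixel's ray), 0 where there is no reading.
- manip.camera_info(name): a dict with "K" (3x3 intrinsics, pixels), "rvec" (rotation vector, rad) and "tvec" (3), from world to camera coordinates, as OpenCV has them. Camera axes: x right, y down, z forward; pixel columns grow to the right and rows downward; lengths in mm; the calibration is good to about 2 mm. A picture is of the moment at which its call begins. camera_info takes no time and is no camera call.
- manip.close_job(): hands the job in; it is judged then, once.
The state is a dict: "time_s": time; "qpos": joint angles; "dq": joint speeds; "joint_efforts": joint torques, N m; "ee_pos": TCP position; "tcp_rot": TCP orientation; "ft_force": force on the tool from outside, world axes, zero at the start; "torque": the same for the moment, N m; "finger_gap": finger opening in mm; "finger_force": force on a finger pad.
Only numpy, scipy, OpenCV 4.12 (cv2) and the standard library are available. Lean on these libraries where they do the work, as an engineer would, in place of code of your own. Each camera call takes 0.05 s, during which the arm holds its last target. There are 200 camera calls.

TASK

Clamp the brown bottle in the hold-down stand. First turn the wide black outer collar clockwise (seen from above) until the sprung foot can be felt to press lightly on the bottle's cap, about 4 N, and let go of it without having moved the small inner knob; then turn only the small inner knob clockwise until its red line points at the red tick on the stand, leaving the collar where you set it, and let go. Never press the bottle hard (stay below 15 N), and leave the bottle and the other things on the bench where they stand.

Things in the scene. Friction and masses are not known exactly. Their poses are not given: they have to be found in the camera images.
- stand: Fixed hold-down stand: grey base plate 220 x 130 x 19 mm (x, y, z) with a white column 64 mm square; origin at the centre of the base's underside, z up, -x towards the bottle. The upright axis of both knobs is at x = +45, y = 0 mm; that of the sprung foot, on an arm no higher than 150 mm, at x = -45, y = 0. The column's top plate, 76 mm square, has its upper face at z = 160 mm.
- coarse_center (a point): Centre of the black coarse collar (outer, lower knob): a knurled cylinder 60 mm across and 24 mm high, its underside 6 mm above the column's top plate; the point is on the axis at mid height, 178 mm above the bench. The fine knob stands on the same axis above it.
- coarse (a joint): Angle of the collar, rad, clockwise from above positive; starts near 0 and meets drag of about 0.26 N m; stays where left. Clockwise lowers the foot 15 mm per rad; it meets the cap after 0.2 to 1.3 rad, different each time. Each newton on the cap then adds 15 mN m. Foot spring: 1.5 N at first touch, then 2.5 N per mm (3.7 N per 0.1 rad of collar).
- fine_center (a point): Centre of the aluminium fine knob (inner, upper knob): a cylinder 26 mm across, from 193 to 223 mm above the bench; the point is on the axis at 208 mm. The collar's top below it is at 190 mm: keep the fingertips above that when gripping the fine knob.
- fine (a joint): Angle of the fine knob, rad, clockwise from above positive; 0 when its red line points at the red tick. Starts between -1.3 and -0.8. Clockwise raises the rest under the bottle by 2 mm per rad, which adds about 5 N per rad once the foot is on the cap. Drag about 0.12 N m; stays where it is left.
- fine_mark (a point): Outer part of the red line on top of the fine knob, 11 mm from the axis; it turns with the knob.
- bottle: Loose brown bottle with a black cap, 50 mm across and 80 mm high, origin at the centre of its underside; it stands below the foot on the round rest of the stand (64 mm across), whose height is set differently each time.
- mug: Loose white mug 78 x 110 x 97 mm, origin at the centre of its underside; a bystander.
- reagent: Loose small bottle with a blue cap, 40 mm across and 86 mm high, origin at the centre of its underside; a bystander.
- index_tick (a point): Red index tick on the column's top plate, 34 mm from the knob axis towards the bottle, 160 mm above the bench.
Mind the look-alikes: they are no part of the job. Leave any orange look-alike of the bottle alone.

How it is judged (in metres and radians):
On the way, in this order (a step that is already met when the one before it is completed fails the run):
1. the collar has brought the foot down to press on the bottle with 2 to 7 N and the fingers have let go of it, with the fine knob's line moved less than 2.5 mm from its start (contact force between bottle and stand between 2 and 7 N and contact force between the fingers and stand below 0.1 N and distance of fine_mark from where it was at the start of the episode below 0.0025 m), for 0.3 s.
2. the fine knob's line points at the tick, within 0.15 rad (value of joint fine between -0.15 and 0.15 rad), for 0.2 s.
At the end, for the whole second after the job is handed in: The fine knob's line points at the tick within 0.15 rad, the foot presses on the bottle with 5 to 14.5 N, the bottle stands upright (within 0.1 rad) and still, and the collar is at rest (all of step 2 and contact force between bottle and stand between 5 and 14.5 N and angle between bottle's own z axis and vertical below 0.1 rad and linear speed of bottle below 0.02 m/s and velocity of joint coarse between -0.05 and 0.05 rad/s); the robot touches nothing.
It fails at once if the foot presses on the bottle with more than 16 N (contact force between bottle and stand above 16 N).
It fails at once if the coarse collar turns (faster than 0.2 rad/s) once the fine knob's line has moved more than 2.5 mm (distance of fine_mark from where it was at the start of the episode above 0.0025 m and (velocity of joint coarse above 0.2 rad/s or velocity of joint coarse below -0.2 rad/s)).
It fails at once if the bottle is shifted by more than 8 mm (distance of bottle from where it was at the start of the episode above 0.008 m).
It fails at once if a bystander is moved by more than 20 mm (distance of any of mug, reagent from where it was at the start of the episode above 0.02 m).
It also fails if it takes over 64 s, if anything falls off the work surface, if the arm or the gripper's body presses on something with over 40 N, if the wrist force passes 120 N, or if a joint passes its speed limit or range.

## Working session

There is one attempt and no reset: what is moved stays moved. The work goes in short steps, Python scripts to look and compute and a tool call to move; the robot and the scene stay as the last step left them, time stands still between calls to the robot, and variables do not carry over. Pictures are saved under pics/ and viewed, at most 10 in all, crops included, and the job is handed in when it is done.

Besides the shell and the picture viewer there is one more tool, called after ">>>" as name([rows], argument=value, ...), one row to a line, values as JSON. move_arm: Moves the arm, as the interface text tells. Its arguments: {"type":"object","properties":{"targets":{"type":"array"},"grip_force":{"type":"number"}},"required":["targets"]}

```bash
mkdir -p pics; cat > h.py <<'E'
import numpy as np, cv2
from station import manip
def cam(n):
    c=manip.camera_info(n); K=np.array(c["K"],float); R=cv2.Rodrigues(np.array(c["rvec"],float))[0]; t=np.array(c["tvec"],float).ravel(); return K,R,t
def px2w_z(n,u,v,z):
    K,R,t=cam(n); d=R.T@np.linalg.inv(K)@np.array([u,v,1.]); o=-R.T@t; return o+d*(z-o[2])/d[2]
def px2w_d(n,u,v,d):
    K,R,t=cam(n); return R.T@(np.linalg.inv(K)@np.array([u,v,1.])*d-t)
def w2px(n,p):
    K,R,t=cam(n); q=K@(R@np.array(p,float)+t); return q[:2]/q[2]
E
python3 - <<'E'
from h import *
for n in("top","side"):
    p,d=manip.grab_frame(n); np.savez(f"pics/{n}0.npz",p=p,d=d); cv2.imwrite(f"pics/{n}0.png",p[:,:,::-1])
    K,R,t=cam(n); print(n,K[0,0],-R.T@t,R[2])
print(manip.observe())
E
```

```text
top 503.15910227322087 [ 348.39045885  -52.37617457 1253.74500306] [ 0.14968218  0.00374278 -0.98872708]
side 468.02275204454077 [  20.79983945 -261.91182824 1187.62621103] [ 0.4259444   0.17870279 -0.88692541]
{'time_s': 0.1, 'qpos': array([-1.34570911,  0.60003199, -0.00252969,  1.60005153,  0.00181908,
        0.94287131, -0.07977737]), 'dq': array([-2.05534945e-03, -2.25608984e-03, -7.61496831e-04, -3.17345107e-03,
        9.46843575e-04,  1.51337758e-04, -7.45997801e-07]), 'joint_efforts': array([ 5.31710044e-03, -7.66556311e+01,  1.50221743e+00, -2.52937514e+01,
       -5.22854284e-02,  1.34699044e-02,  5.89713204e-05]), 'ee_pos': array([215.38135558, 691.78066835, 190.05544012]), 'tcp_rot': array([-2.72448904e-05,  1.50281545e-01,  9.88643007e-01, -6.79753876e-04]), 'ft_force': array([-0.11887401, -0.5639832 ,  0.15000083]), 'torque': array([ 0.00426828,  0.01529754, -0.02760014]), 'finger_force': 0.0, 'finger_gap': 93.10667237019003}
```

View pics/top0.png

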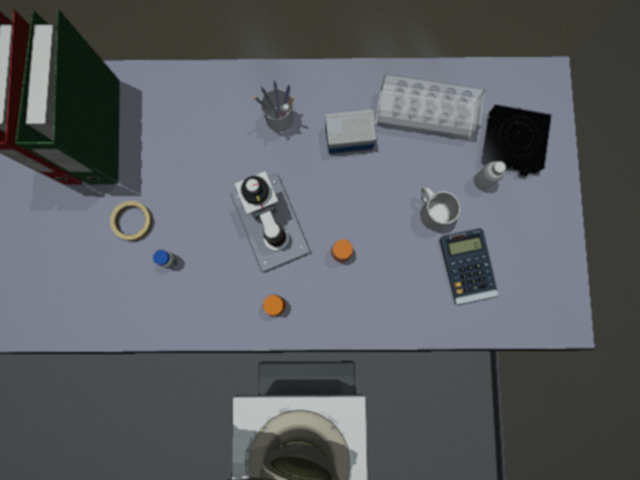

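View pics/side0.png

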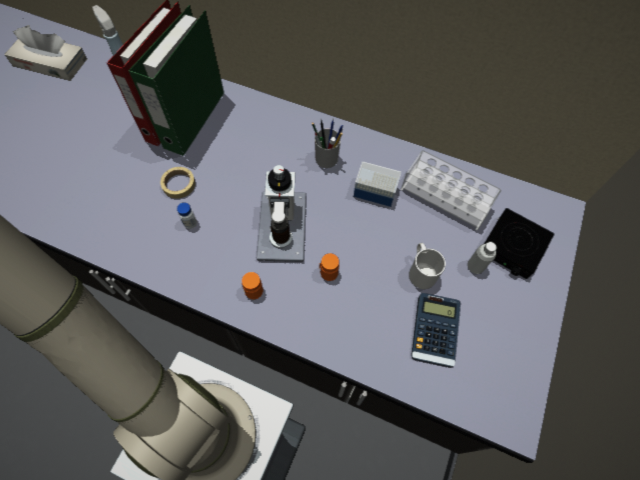

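The top picture shows the stand at about (270,222), with the knobs at (256,188) and the bottle's black cap at (275,238). The side picture shows the knobs at (280,180) and the bottle at (281,235). Things that could be mistaken for it, in top-picture pixels: the orange look-alikes at (343,250) and (274,305), the blue-capped reagent at (163,258) and the white bottle at (494,171). I choose the stand's knobs and check them in a close crop.

```bash
python3 - <<'E'
from h import *
a=np.load("pics/top0.npz");b=np.load("pics/side0.npz")
c1=cv2.resize(a["p"][165:275,222:318],None,fx=4.16,fy=5.4,interpolation=cv2.INTER_CUBIC)[:, :, ::-1]
c1=cv2.resize(a["p"][165:275,220:300],(400,550),interpolation=cv2.INTER_CUBIC)
c2=cv2.resize(b["p"][155:265,240:320],(400,550),interpolation=cv2.INTER_CUBIC)
m=np.hstack([c1,c2]); m=np.clip(m.astype(float)*1.3,0,255).astype(np.uint8)
cv2.imwrite("pics/crop0.png",m[:,:,::-1])
for n,u,v in(("top",256,186),("top",275,240),("top",245,180),("side",280,172)):
    z={"top":a,"side":b}[n]["d"][v,u]; print(n,u,v,px2w_d(n,u,v,z))
E
```

```text
top 256 186 [613.71772307  81.10286578 222.20984081]
top 275 240 [514.67755751  50.23270248 110.99615174]
top 245 180 [635.70191468 109.46715715 189.565922  ]
side 280 172 [609.62918669  80.19979325 224.93280709]
```

View pics/crop0.png

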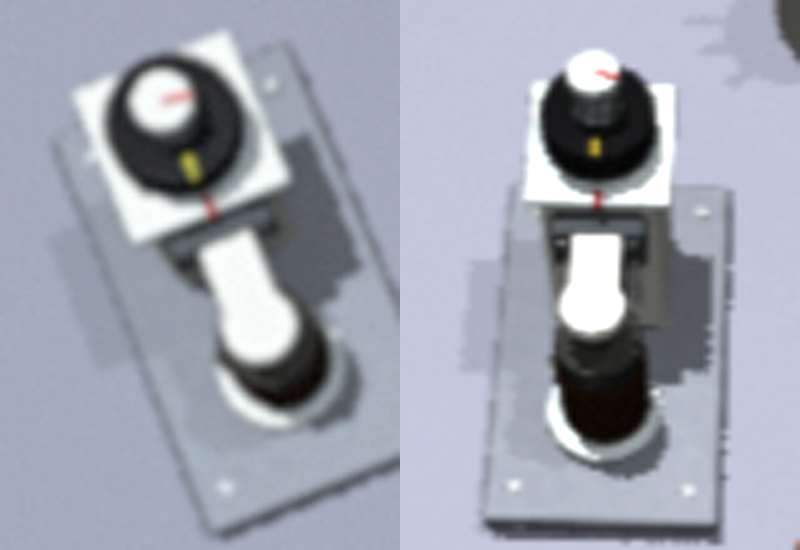

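The crops confirm it: black collar with a silver inner knob. In the left (top) crop the knob top is at (162,98), its red line points right at (178,98), and the tick is at (209,206). In the right (side) crop the knob top is at (594,71) and the tick at (598,199). The brown bottle stands under the foot.

```bash
python3 - <<'E'
from h import *
T=lambda x,y:(220+x/5-.4,165+y/5-.4); S=lambda x,y:(240+(x-400)/5-.4,155+y/5-.4)
for n,f,pl,kn,tk,bs,ln in(("top",T,[(72,93),(228,32),(290,182),(137,242)],(162,98),(209,206),[(213,535)],[(162,99),(192,97)]),
  ("side",S,[(535,83),(676,86),(672,206),(525,202)],(594,71),(598,199),[],[(598,71),(619,77)])):
    c=[px2w_z(n,*f(*q),160)[:2] for q in pl]; print(n,"plate",np.mean(c,0),[np.linalg.norm(c[i]-c[i-1]).round(1) for i in range(4)])
    e1=c[1]-c[0]+c[2]-c[3]; e2=c[3]-c[0]+c[2]-c[1]; print("e2 dir",np.degrees(np.arctan2(e2[1],e2[0])),"e1",np.degrees(np.arctan2(e1[1],e1[0])))
    k=px2w_z(n,*f(*kn),223); t=px2w_z(n,*f(*tk),160); print("knob",k[:2],"tick",t[:2],np.linalg.norm((t-k)[:2]),np.degrees(np.arctan2(*(t-k)[1::-1])))
    l=[px2w_z(n,*f(*q),223)[:2] for q in ln]; d=l[1]-l[0]; print("line",np.degrees(np.arctan2(d[1],d[0])), l)
# pointcloud top circle of fine knob
for n in("top","side"):
    D=np.load(f"pics/{n}0.npz")["d"]; pts=np.array([px2w_d(n,u,v,D[v,u]) for v in range(160,215) for u in range(235,300) if D[v,u]>0])
    a=pts[(abs(pts[:,2]-223)<5)]; print(n,"fine top",len(a),a.mean(0),np.ptp(a,0))
    a=pts[(abs(pts[:,2]-190)<4)]; print(n,"collar top",len(a),(a.max(0)+a.min(0))/2,np.ptp(a,0))
    a=pts[(abs(pts[:,2]-160)<4)]; print(n,"plate",len(a),(a.max(0)+a.min(0))/2,np.ptp(a,0))
E
```

```text
top plate [616.04355554  89.09758408] [np.float64(74.5), np.float64(74.8), np.float64(74.6), np.float64(72.8)]
e2 dir -156.92857492583406 e1 -68.37204882303995
knob [617.46753936  89.48111543] tick [584.47532578  76.58227724] 35.42409044273984 -158.64618471040902
line -86.47346296470657 [array([617.03454831,  89.47510439]), array([617.81321858,  76.83999894])]
side plate [616.99127191  87.76570933] [np.float64(74.7), np.float64(75.1), np.float64(75.2), np.float64(76.1)]
e2 dir -157.2313368706683 e1 -67.69865223984876
knob [617.94990182  88.7426933 ] tick [585.07840007  74.8095955 ] 35.702476688918814 -157.02958443472136
line -85.02063515920962 [array([618.76394786,  86.91266119]), array([619.73756488,  75.73781523])]Traceback (most recent call last):
  File "<stdin>", line 11, in <module>
  File "h.py", line 8, in px2w_d
    K,R,t=cam(n); return R.T@(np.linalg.inv(K)@np.array([u,v,1.])*d-t)
          ~~~^^^
  File "h.py", line 4, in cam
    c=manip.camera_info(n); K=np.array(c["K"],float); R=cv2.Rodrigues(np.array(c["rvec"],float))[0]; t=np.array(c["tvec"],float).ravel(); return K,R,t
ValueError: time passes only in moves, steps and waits
```

>>> move_arm([
  {"hand": 93,"delta_pos": [-28,-22.8,-11],"spin": 0},
  {"hand": 93,"delta_pos": [-28,-22.8,-11],"spin": 0},
  {"hand": 93,"delta_pos": [-28,-22.8,-11],"spin": 0},
  {"hand": 93,"delta_pos": [-28,-22.8,-11],"spin": 0},
  {"hand": 93,"delta_pos": [-28,-22.8,-11],"spin": 0},
  {"hand": 93,"delta_pos": [-28,-22.8,-11],"spin": 0},
  {"hand": 93,"delta_pos": [-28,-22.8,-11],"spin": 0},
  {"hand": 93,"delta_pos": [-28,-22.8,-11],"spin": 0},
  {"hand": 93,"delta_pos": [-28,-22.8,-11],"spin": 0},
  {"hand": 93,"delta_pos": [-28,-22.8,-11],"spin": 0},
])

```text
time_s: 1.1
ee_pos: [415.6, 389.8, 301.1]
tcp_rot: [-0.0, 0.15, 0.989, -0.0]
ft_force: [1.1, 1.3, 0.2]
finger_gap: 92.7
finger_force: 0.0
```

>>> move_arm([
  {"hand": 93,"delta_pos": [-28,-22.8,0],"spin": 0},
  {"hand": 93,"delta_pos": [-28,-22.8,0],"spin": 0},
  {"hand": 93,"delta_pos": [-28,-22.8,0],"spin": 0},
  {"hand": 93,"delta_pos": [-28,-22.8,0],"spin": 0},
  {"hand": 93,"delta_pos": [-28,-22.8,0],"spin": 0},
  {"hand": 93,"delta_pos": [-28,-22.8,0],"spin": 0},
  {"hand": 93,"delta_pos": [-28,-22.8,0],"spin": 0},
  {"hand": 93,"delta_pos": [-28,-22.8,0],"spin": 0},
  {"hand": 93,"delta_pos": [-28,-22.8,0],"spin": 0},
  {"hand": 93,"delta_pos": [0,0,0],"spin": 0},
])

```text
time_s: 2.1
ee_pos: [596.7, 115.0, 300.5]
tcp_rot: [0.001, 0.154, 0.988, -0.001]
ft_force: [0.0, -0.7, 0.1]
finger_gap: 92.4
finger_force: 0.0
```

```bash
cat > s.py <<'E'
from h import *
from scipy.spatial.transform import Rotation as Ro
s=manip.observe(); np.set_printoptions(precision=3,suppress=True)
q=s["tcp_rot"]; R=Ro.from_quat([q[1],q[2],q[3],q[0]]).as_matrix()
import sys
tgt=np.array([float(x) for x in sys.argv[1:4]]) if len(sys.argv)>3 else s["ee_pos"]
print("t",s["time_s"],"q",s["qpos"],"ee",s["ee_pos"],"\ny-az deg",np.degrees(np.arctan2(R[1,1],R[0,1])),"tilt",R[:,2],"delta tool",R.T@(tgt-s["ee_pos"]),"\nF",s["ft_force"],"M",s["torque"],"tau7",s["joint_efforts"][6],"gap",s["finger_gap"],s["finger_force"])
E
python3 s.py 617 88.8 290
```

```text
t 2.1 q [-0.396  0.353  0.154  1.754 -0.058  1.039  1.041] ee [596.748 114.953 300.486] 
y-az deg 72.31895364214778 tilt [ 0.001 -0.003 -1.   ] delta tool [-27.224 -18.743  10.566] 
F [ 0.04  -0.665  0.129] M [-0.003  0.045 -0.057] tau7 0.7740503177046776 gap 92.40304218505626 0.0
```

>>> move_arm([
  {"hand": 93,"delta_pos": [-14,-9,0],"spin": 0},
  {"hand": 93,"delta_pos": [-13,-9,0],"spin": 0},
  {"hand": 93,"delta_pos": [0,0,0],"spin": 0},
  {"hand": 93,"delta_pos": [0,0,0],"spin": 0},
])

```text
time_s: 2.5
ee_pos: [615.1, 95.5, 300.6]
tcp_rot: [-0.0, 0.15, 0.989, 0.0]
ft_force: [0.6, -0.0, -0.5]
finger_gap: 93.1
finger_force: 0.0
```

```bash
python3 s.py 617 88.8 168; python3 - <<'E'
from h import *
o=[]
for n in("top","side"):
    p,d=manip.grab_frame(n); u,v=w2px(n,[617,88.8,223]).astype(int); o.append(cv2.resize(p[v-50:v+50,u-40:u+40],(400,500),interpolation=cv2.INTER_CUBIC))
cv2.imwrite("pics/c1.png",np.hstack(o)[:,:,::-1])
E
```

```text
t 2.5 q [-0.355  0.374  0.156  1.722 -0.066  1.051  1.092] ee [615.065  95.504 300.629] 
y-az deg 72.70567958346328 tilt [-0.  0. -1.] delta tool [ -3.9    -5.825 132.628] 
F [ 0.641 -0.008 -0.488] M [-0.046  0.064 -0.033] tau7 0.06908982759341598 gap 93.10403949791487 0.0
```

View pics/c1.png

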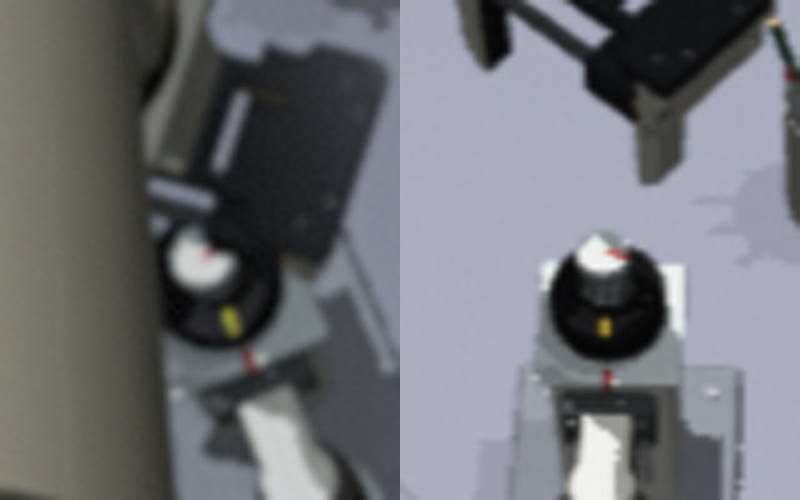

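The picture shows the gripper above and behind the stand. The knobs are unmoved and clear in the side view at (605,252), with the line to the right at (617,255). I centre the gripper and descend.

>>> move_arm([
  {"hand": 93,"delta_pos": [-4,-6,0],"spin": 0},
  {"hand": 93,"delta_pos": [0,0,30],"spin": 0},
  {"hand": 93,"delta_pos": [0,0,30],"spin": 0},
  {"hand": 93,"delta_pos": [0,0,25],"spin": 0},
  {"hand": 93,"delta_pos": [0,0,20],"spin": 0},
  {"hand": 93,"delta_pos": [0,0,15],"spin": 0},
  {"hand": 93,"delta_pos": [0,0,10],"spin": 0},
  {"hand": 93,"delta_pos": [0,0,0],"spin": 0},
  {"hand": 93,"delta_pos": [0,0,0],"spin": 0},
])

```text
time_s: 3.5
ee_pos: [617.5, 88.4, 171.4]
tcp_rot: [0.0, 0.15, 0.989, 0.0]
ft_force: [0.3, -0.5, -0.1]
finger_gap: 93.1
finger_force: 0.0
```

```bash
python3 s.py 617 88.8 168
```

```text
t 3.5 q [-0.325  0.501  0.134  1.867 -0.092  0.78   1.128] ee [617.491  88.368 171.353] 
y-az deg 72.7161240035598 tilt [ 0.001  0.    -1.   ] delta tool [0.599 0.266 3.353] 
F [ 0.308 -0.488 -0.054] M [-0.027 -0.007 -0.016] tau7 0.008147941553033888 gap 93.1145604560134 0.0
```

>>> move_arm([
  {"hand": 93,"delta_pos": [0.5,0,2],"spin": 0},
  {"hand": 66,"delta_pos": [0,0,0],"spin": 0},
  {"hand": 62,"delta_pos": [0,0,0],"spin": 0},
  {"hand": 62,"delta_pos": [0,0,0],"spin": 0},
  {"hand": 50,"delta_pos": [0,0,0],"spin": 0},
  {"hand": 50,"delta_pos": [0,0,0],"spin": 0},
  {"hand": 50,"delta_pos": [0,0,0],"spin": 0},
  {"hand": 50,"delta_pos": [0,0,0],"spin": 0},
], grip_force=20)

```text
time_s: 4.3
ee_pos: [616.7, 88.5, 168.8]
tcp_rot: [0.0, 0.15, 0.989, 0.0]
ft_force: [0.8, 0.8, 1.1]
finger_gap: 50.3
finger_force: 0.0
```

```bash
python3 s.py 617 88.8 168
```

```text
t 4.3 q [-0.325  0.503  0.134  1.87  -0.092  0.774  1.128] ee [616.72   88.524 168.844] 
y-az deg 72.70907165520103 tilt [ 0. -0. -1.] delta tool [-0.186  0.346  0.844] 
F [0.757 0.77  1.123] M [0.053 0.018 0.042] tau7 -4.9777648882809444e-05 gap 50.34521071346006 0.0
```

```bash
python3 - <<'E'
from h import *
o=[]
for n in("top","side"):
    p,d=manip.grab_frame(n); u,v=w2px(n,[617,88.8,223]).astype(int); o.append(cv2.resize(p[v-50:v+50,u-40:u+40],(400,500),interpolation=cv2.INTER_CUBIC))
cv2.imwrite("pics/c2.png",np.hstack(o)[:,:,::-1])
s=manip.observe(); print(s["finger_gap"],s["finger_force"])
E
```

```text
49.78925792089171 0.0
```

View pics/c2.png

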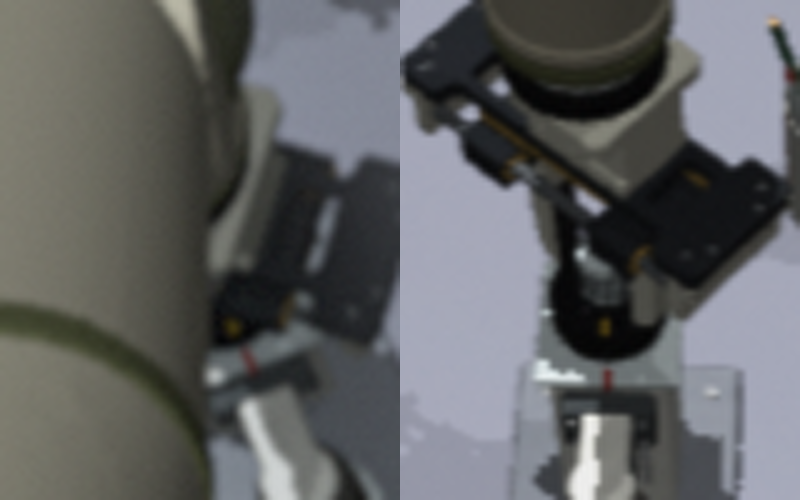

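```bash
python3 - <<'E'
from h import *
n="side"; b=w2px(n,[617,88.8,223]).astype(int)
f=lambda p:((w2px(n,p)-b)*5+[600,250]).round(0)
y=np.array([.297,.955,0]);c=np.array([616.7,88.5,0])
for s in(-25,-43,25,43,0):
  for z in(169,190,234,254,270): print(s,z,f(c+s*y+[0,0,z]))
p,d=manip.grab_frame(n); 
for U,V in((650,290),(640,270),(730,210),(600,200),(660,310),(545,230),(430,60),(500,150),(600,280),(605,345)):
  u,v=int(b[0]+(U-600)/5),int(b[1]+(V-250)/5); print((U,V),px2w_d(n,u,v,d[v,u]).round(0))
E
```

```text
-25 169 [643. 338.]
-25 190 [641. 316.]
-25 234 [637. 265.]
-25 254 [635. 242.]
-25 270 [634. 222.]
-43 169 [669. 358.]
-43 190 [667. 335.]
-43 234 [664. 285.]
-43 254 [663. 262.]
-43 270 [661. 242.]
25 169 [573. 285.]
25 190 [570. 262.]
25 234 [563. 211.]
25 254 [560. 187.]
25 270 [558. 167.]
43 169 [548. 267.]
43 190 [544. 243.]
43 234 [537. 192.]
43 254 [534. 167.]
43 270 [531. 147.]
0 169 [608. 312.]
0 190 [605. 289.]
0 234 [600. 238.]
0 254 [598. 214.]
0 270 [596. 194.]
(650, 290) [597.  52. 237.]
(640, 270) [576.  45. 286.]
(730, 210) [598.   8. 325.]
(600, 200) [590.  71. 308.]
(660, 310) [604.  51. 211.]
(545, 230) [619. 121. 219.]
(430, 60) [618. 171. 327.]
(500, 150) [598. 127. 306.]
(600, 280) [605.  84. 216.]
(605, 345) [588.  75. 185.]
```

The picture shows the fingers on either side of the knob, with the right fingertip at (655,315). The gap is 50 mm with no force, which is odd for a 60 mm collar, so I take a closer crop.

```bash
python3 - <<'E'
from h import *
n="side"; p,d=manip.grab_frame(n); u,v=w2px(n,[617,88.8,200]).astype(int); print(u,v)
c=p[v-25:v+25,u-30:u+30].astype(float); c=np.clip((c/255)**.55*255,0,255).astype(np.uint8)
cv2.imwrite("pics/c3.png",cv2.resize(c,(720,600),interpolation=cv2.INTER_CUBIC)[:,:,::-1])
W=lambda a,b:px2w_d(n,a,b,d[b,a]).round(0)
for b in range(v-8,v+16,2): print(b,[W(a,b).astype(int).tolist() for a in range(u+2,u+20,3)])
E
```

```text
278 174
166 [[574, 58, 308], [577, 52, 307], [579, 45, 308], [587, 42, 300], [574, 27, 326], [577, 21, 325]]
168 [[570, 56, 306], [574, 51, 304], [575, 43, 307], [567, 31, 325], [568, 24, 326], [574, 19, 322]]
170 [[572, 58, 294], [569, 48, 305], [575, 44, 299], [564, 30, 322], [565, 23, 324], [568, 17, 324]]
172 [[572, 59, 286], [569, 49, 296], [571, 42, 298], [562, 29, 316], [559, 20, 325], [561, 14, 326]]
174 [[607, 80, 219], [567, 48, 291], [601, 59, 241], [568, 33, 299], [561, 22, 314], [558, 12, 324]]
176 [[606, 79, 212], [614, 75, 205], [600, 59, 234], [598, 49, 241], [561, 22, 307], [557, 12, 316]]
178 [[609, 81, 199], [613, 75, 197], [599, 59, 225], [597, 49, 234], [560, 21, 301], [558, 13, 307]]
180 [[608, 81, 191], [611, 74, 192], [600, 59, 216], [599, 51, 221], [561, 22, 290], [562, 15, 293]]
182 [[604, 80, 189], [605, 72, 191], [601, 61, 204], [596, 50, 217], [632, 60, 163], [561, 15, 286]]
184 [[596, 76, 193], [601, 70, 190], [603, 62, 192], [613, 59, 180], [625, 57, 165], [726, 100, 0]]
186 [[592, 74, 191], [597, 68, 187], [602, 62, 184], [611, 58, 173], [623, 56, 159], [718, 96, 2]]
188 [[594, 76, 178], [596, 68, 180], [602, 63, 174], [614, 60, 158], [616, 52, 161], [712, 93, 1]]
```

View pics/c3.png

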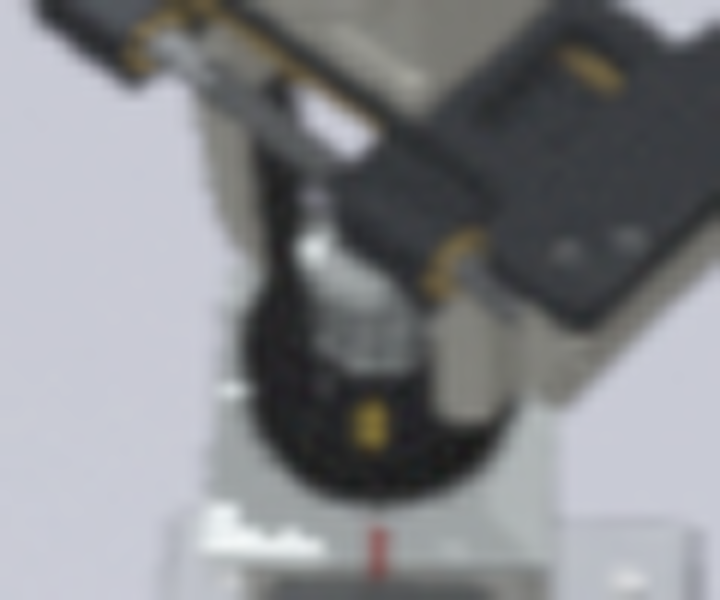

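```bash
python3 - <<'E'
from h import *
n="side"; b=w2px(n,[617,88.8,223]).astype(int)
f=lambda p:((w2px(n,p)-b)*5+[600,250]).round(0)
y=np.array([.297,.955,0]);x=np.array([-.955,.297,0]);c=np.array([615.1,95.5,0])
print("c1 tip expected / +36")
for s in(-46.5,-64):
  for t in(-7.5,7.5):
    print(s,t,[f(c+s*y+t*x+[0,0,z]).tolist() for z in(300,320,340)])
# depth of finger front in c1 not saved; now: current finger tip expected
c=np.array([616.7,88.5,0])
print("c2")
for s in(-25,-30,-42.5):
  for t in(-7.5,7.5):
    print(s,t,[f(c+s*y+t*x+[0,0,z]).tolist() for z in(169,190,205,220)])
E
```

```text
c1 tip expected / +36
-46.5 -7.5 [[660.0, 196.0], [659.0, 170.0], [657.0, 142.0]]
-46.5 7.5 [[639.0, 216.0], [637.0, 190.0], [635.0, 163.0]]
-64 -7.5 [[688.0, 216.0], [687.0, 190.0], [686.0, 163.0]]
-64 7.5 [[667.0, 236.0], [665.0, 210.0], [663.0, 183.0]]
c2
-25 -7.5 [[653.0, 329.0], [651.0, 306.0], [650.0, 290.0], [649.0, 272.0]]
-25 7.5 [[633.0, 347.0], [631.0, 325.0], [630.0, 308.0], [628.0, 291.0]]
-30 -7.5 [[660.0, 334.0], [658.0, 312.0], [657.0, 295.0], [656.0, 278.0]]
-30 7.5 [[640.0, 353.0], [638.0, 330.0], [637.0, 314.0], [636.0, 297.0]]
-42.5 -7.5 [[678.0, 348.0], [676.0, 325.0], [676.0, 309.0], [675.0, 292.0]]
-42.5 7.5 [[658.0, 366.0], [657.0, 344.0], [655.0, 327.0], [654.0, 310.0]]
```

In c3 the collar wall is visible right below the right fingertip, which ends at (465,415). Depth there puts the tip at z≈205, although the TCP reads 169. So the fingertips really sit about 35 mm higher than reported. I open the hand and measure the tip by depth.

>>> move_arm([
  {"hand": 93,"delta_pos": [0,0,0],"spin": 0},
  {"hand": 93,"delta_pos": [0,0,0],"spin": 0},
  {"hand": 93,"delta_pos": [0,0,0],"spin": 0},
  {"hand": 93,"delta_pos": [0,0,0],"spin": 0},
  {"hand": 93,"delta_pos": [0,0,0],"spin": 0},
  {"hand": 93,"delta_pos": [0,0,0],"spin": 0},
])

```text
time_s: 5.1
ee_pos: [616.7, 88.5, 168.9]
tcp_rot: [0.0, 0.15, 0.989, -0.0]
ft_force: [-0.7, 0.0, 0.1]
finger_gap: 91.6
finger_force: 0.0
```

```bash
cat > tip.py <<'E'
from h import *
s=manip.observe(); print(s["ee_pos"],s["finger_gap"],s["ft_force"])
n="side"; p,d=manip.grab_frame(n); K,R,t=cam(n)
v,u=np.mgrid[0:480,0:640]; P=(np.stack([u,v,np.ones_like(u)],-1)@np.linalg.inv(K).T*d[...,None]-t)@R
q=s["tcp_rot"]; 
from scipy.spatial.transform import Rotation as Ro
T=Ro.from_quat([q[1],q[2],q[3],q[0]]).as_matrix(); L=(P-s["ee_pos"])@T  # tool coords
m=(d>0)&(abs(L[...,0])<14)&(L[...,1]<-33)&(L[...,1]>-75)&(P[...,2]>172)&(L[...,2]>-110)
for a,b in zip(*np.nonzero(m)):
    if L[a,b,2]>-75: print(a,b,L[a,b].round(1),p[a,b],P[a,b,2].round(0))
E
python3 tip.py | head -70
```

```text
[616.69570113  88.49266937 168.85665469] 91.56068927871225 [-0.6818263   0.04107728  0.06575101]
179 299 [ -8.8 -62.  -61.2] [121 123 132] 230.0
180 291 [  8.9 -51.7 -66.5] [70 70 65] 235.0
180 298 [ -5.6 -61.5 -59.9] [78 79 78] 229.0
180 299 [-10.6 -60.1 -53.1] [124 126 136] 222.0
181 291 [  7.3 -49.9 -58.5] [75 75 69] 227.0
181 297 [ -1.6 -61.8 -60.3] [65 65 60] 229.0
181 298 [ -6.1 -60.8 -54.3] [78 79 77] 223.0
181 299 [ -8.8 -61.7 -52.2] [125 127 137] 221.0
182 291 [  7.2 -49.6 -53.8] [68 68 63] 223.0
182 292 [  9.5 -55.4 -62. ] [68 69 64] 231.0
182 296 [  2.  -61.7 -59.8] [62 62 57] 229.0
182 297 [ -1.2 -62.  -56.6] [63 63 58] 225.0
182 298 [ -4.9 -61.9 -52.3] [78 79 77] 221.0
182 299 [ -8.5 -61.9 -48.3] [125 127 137] 217.0
183 291 [  7.9 -50.1 -50.7] [72 71 66] 220.0
183 292 [  7.9 -53.5 -54. ] [74 74 69] 223.0
183 293 [  7.9 -57.  -57.5] [74 75 68] 226.0
183 294 [  6.7 -59.3 -58.4] [69 69 63] 227.0
183 295 [  4.5 -60.6 -57.2] [61 61 56] 226.0
183 296 [  1.2 -60.8 -53.7] [61 61 55] 223.0
183 297 [ -2.9 -60.2 -48.5] [63 63 58] 217.0
183 298 [ -5.8 -60.9 -45.9] [81 81 81] 215.0
1
[... 672 characters left out ...]
] 212.0
185 297 [ -1.9 -60.9 -41.4] [104 105 111] 210.0
186 291 [  7.6 -49.1 -35.9] [81 83 78] 205.0
186 292 [  8.1 -53.  -40.4] [76 76 70] 209.0
186 293 [  9.8 -58.3 -47.6] [76 75 70] 216.0
186 294 [  7.8 -59.8 -46.9] [70 70 64] 216.0
186 295 [  4.9 -60.4 -44.2] [69 70 67] 213.0
186 296 [  3.2 -62.2 -44. ] [102 104 110] 213.0
187 291 [  8.5 -49.7 -33. ] [90 93 88] 202.0
187 292 [  8.5 -53.3 -36.6] [80 81 75] 205.0
187 293 [  6.8 -55.1 -36.4] [79 79 74] 205.0
187 294 [  7.2 -59.  -40.9] [82 82 80] 210.0
187 295 [  5.5 -60.8 -40.8] [106 107 114] 210.0
188 292 [  8.  -52.5 -30.7] [105 109 106] 200.0
188 293 [  7.1 -55.2 -32.3] [106 109 109] 201.0
188 294 [  8.9 -60.5 -39.9] [128 130 139] 209.0
```

Depth shows the finger ending 36 ± 4 mm short of the reported TCP, with x and y consistent. I lower in guarded steps and watch the force.

>>> move_arm([
  {"hand": 93,"delta_pos": [0,0,8],"spin": 0},
  {"hand": 93,"delta_pos": [0,0,8],"spin": 0},
  {"hand": 93,"delta_pos": [0,0,6],"spin": 0},
  {"hand": 93,"delta_pos": [0,0,0],"spin": 0},
])

```text
time_s: 5.55
ee_pos: [616.0, 88.4, 145.4]
tcp_rot: [-0.001, 0.15, 0.989, -0.0]
ft_force: [0.0, 0.2, -0.0]
finger_gap: 92.9
finger_force: 0.0
```

>>> move_arm([
  {"hand": 93,"delta_pos": [0,0,4],"spin": 0},
  {"hand": 93,"delta_pos": [0,0,4],"spin": 0},
  {"hand": 93,"delta_pos": [0,0,0],"spin": 0},
  {"hand": 93,"delta_pos": [0,0,0],"spin": 0},
])

```text
time_s: 5.95
ee_pos: [616.7, 88.5, 138.8]
tcp_rot: [0.0, 0.15, 0.989, -0.0]
ft_force: [0.5, 0.3, 0.6]
finger_gap: 93.0
finger_force: 0.0
```

```bash
sed -i 's/>172/>163/' tip.py; python3 tip.py | awk 'NR==1||/^1(8[6-9]|9)/'
```

```text
[616.71534443  88.47887575 138.82546322] 92.97039458674774 [0.5110712  0.30196922 0.63911161]
187 292 [  9.3 -54.1 -68.4] [71 71 66] 207.0
187 299 [ -4.9 -64.6 -62.7] [100 101 106] 202.0
188 292 [  9.  -53.5 -62.9] [73 73 68] 202.0
188 298 [ -2.5 -63.3 -59.5] [65 66 62] 198.0
188 299 [ -8.2 -61.3 -51. ] [100 101 107] 190.0
189 292 [  9.  -53.4 -58.2] [71 71 66] 197.0
189 297 [  0.5 -62.5 -57.7] [61 61 55] 196.0
189 298 [ -3.1 -62.6 -53.6] [65 66 62] 192.0
189 299 [ -7.9 -61.4 -46.8] [101 102 108] 186.0
190 289 [  1.2 -34.2 -25. ] [104 111 112] 164.0
190 292 [  7.6 -51.6 -50.2] [75 76 70] 189.0
190 293 [  7.1 -54.8 -52.8] [72 72 66] 192.0
190 294 [  8.  -59.2 -58.3] [67 67 61] 197.0
190 296 [  5.6 -63.8 -60.3] [61 61 56] 199.0
190 297 [  1.8 -63.7 -55.7] [61 61 56] 195.0
190 298 [ -3.2 -62.3 -48.6] [70 70 68] 187.0
190 299 [ -6.3 -62.9 -45.6] [116 118 127] 184.0
191 292 [  7.  -50.9 -44.1] [76 77 72] 183.0
191 293 [  7.8 -55.2 -49.4] [74 74 68] 188.0
191 294 [  7.1 -58.1 -51.6] [73 73 67] 190.0
191 295 [  8.7 -63.3 -58.8] [67 67 62] 198.0
191 296 [  5.6 -63.7 -55.6] [61 61 56] 194.0
1
[... 294 characters left out ...]
48.3] [69 69 64] 187.0
192 296 [  5.2 -63.1 -49.8] [64 64 60] 189.0
192 297 [  0.7 -62.2 -43.6] [79 80 80] 182.0
193 291 [  4.5 -44.2 -24.9] [90 94 92] 164.0
193 292 [  6.8 -50.2 -33.8] [77 77 72] 173.0
193 293 [  6.7 -53.7 -37.2] [74 75 69] 176.0
193 294 [  7.6 -58.2 -42.9] [74 73 67] 182.0
193 295 [  7.4 -61.5 -46.1] [72 72 68] 185.0
193 296 [  5.1 -62.9 -44.9] [85 86 86] 184.0
194 292 [  7.4 -50.6 -30. ] [83 85 81] 169.0
194 293 [  8.1 -54.9 -35.4] [77 78 74] 174.0
194 294 [  9.1 -59.5 -41.4] [81 81 78] 180.0
194 295 [  7.  -61.  -40.4] [93 95 95] 179.0
195 292 [  7.  -50.  -24.2] [102 107 107] 163.0
196 290 [ 12.9 -48.4 -24.8] [79 83 83] 164.0
196 292 [  9.7 -52.4 -25.1] [77 81 81] 164.0
```

>>> move_arm([
  {"hand": 93,"delta_pos": [0,0,4],"spin": 0},
  {"hand": 70,"delta_pos": [0,0,0],"spin": 0},
  {"hand": 64,"delta_pos": [0,0,0],"spin": 0},
  {"hand": 64,"delta_pos": [0,0,0],"spin": 0},
  {"hand": 50,"delta_pos": [0,0,0],"spin": 0},
  {"hand": 50,"delta_pos": [0,0,0],"spin": 0},
  {"hand": 50,"delta_pos": [0,0,0],"spin": 0},
  {"hand": 50,"delta_pos": [0,0,0],"spin": 0},
], grip_force=20)

```text
time_s: 6.8
ee_pos: [616.9, 88.9, 134.9]
tcp_rot: [0.0, 0.15, 0.989, 0.0]
ft_force: [0.6, 1.8, 0.2]
finger_gap: 59.3
finger_force: 20.0
```

```bash
python3 s.py
```

```text
t 6.8 q [-0.318  0.544  0.125  1.899 -0.1    0.704  1.134] ee [616.907  88.947 134.937] 
y-az deg 72.72751088948719 tilt [ 0.  0. -1.] delta tool [0. 0. 0.] 
F [0.597 1.81  0.156] M [ 0.326 -0.088 -0.025] tau7 0.017080113175325096 gap 59.254414261718686 19.99997466802597
```

>>> move_arm([
  {"hand": 50,"delta_pos": [0,0,0],"spin": 0.03},
  {"hand": 50,"delta_pos": [0,0,0],"spin": 0.03},
  {"hand": 50,"delta_pos": [0,0,0],"spin": 0.03},
  {"hand": 50,"delta_pos": [0,0,0],"spin": 0.03},
  {"hand": 50,"delta_pos": [0,0,0],"spin": 0.03},
])

```text
time_s: 7.3
ee_pos: [616.9, 88.8, 134.9]
tcp_rot: [0.0, 0.225, 0.974, 0.0]
ft_force: [1.2, 3.9, 0.4]
finger_gap: 59.7
finger_force: 20.0
```

```bash
cat > m.py <<'E'
from h import *
from scipy.spatial.transform import Rotation as Ro
def rd():
    s=manip.observe(); q=s["tcp_rot"]; R=Ro.from_quat([q[1],q[2],q[3],q[0]]).as_matrix()
    print("t %.2f Mz %.3f tau7 %.3f dq7 %.3f yaz %.3f ee %s F %s ff %.1f"%(s["time_s"],s["torque"][2],s["joint_efforts"][6],s["dq"][6],np.arctan2(R[1,1],R[0,1]),s["ee_pos"].round(1),s["ft_force"].round(1),s["finger_force"]))
rd()
E
cat > m3.py <<'E'
from m import *
for i in range(3): p,d=manip.grab_frame("side"); rd()
E
python3 m3.py
```

```text
t 7.30 Mz 0.241 tau7 0.129 dq7 -0.226 yaz 1.117 ee [616.9  88.8 134.9] F [1.2 3.9 0.4] ff 20.0
t 7.35 Mz 0.140 tau7 0.124 dq7 0.045 yaz 1.115 ee [616.9  88.8 134.9] F [1.5 3.4 1.9] ff 20.0
t 7.40 Mz -0.165 tau7 -0.121 dq7 0.025 yaz 1.117 ee [616.9  88.8 135. ] F [1.9 3.1 1.9] ff 20.0
t 7.45 Mz -0.286 tau7 0.170 dq7 0.010 yaz 1.118 ee [616.9  88.9 135. ] F [1.  4.4 1.1] ff 20.0
```

>>> move_arm([
  {"hand": 50,"delta_pos": [0,0,0],"spin": 0.02},
  {"hand": 50,"delta_pos": [0,0,0],"spin": 0.02},
])

```text
time_s: 7.65
ee_pos: [616.9, 88.8, 134.9]
tcp_rot: [0.0, 0.244, 0.97, 0.0]
ft_force: [1.9, 4.4, 1.2]
finger_gap: 59.7
finger_force: 20.0
```

```bash
python3 m.py
```

```text
t 7.65 Mz 0.242 tau7 0.042 dq7 -0.154 yaz 1.078 ee [616.9  88.8 134.9] F [1.9 4.4 1.2] ff 20.0
```

>>> move_arm([
  {"hand": 50,"delta_pos": [0,0,0],"spin": 0.02},
])

```text
time_s: 7.75
ee_pos: [616.8, 88.8, 134.9]
tcp_rot: [0.0, 0.254, 0.967, 0.0]
ft_force: [1.5, 3.7, 1.1]
finger_gap: 59.2
finger_force: 20.0
```

```bash
python3 m.py
```

```text
t 7.75 Mz 0.226 tau7 0.014 dq7 -0.152 yaz 1.058 ee [616.8  88.8 134.9] F [1.5 3.7 1.1] ff 20.0
```

>>> move_arm([
  {"hand": 50,"delta_pos": [0,0,0],"spin": 0.02},
])

```text
time_s: 7.85
ee_pos: [616.9, 88.8, 135.0]
tcp_rot: [0.0, 0.263, 0.965, 0.0]
ft_force: [2.4, 5.9, 1.3]
finger_gap: 59.7
finger_force: 20.0
```

```bash
python3 m.py
```

```text
t 7.85 Mz 0.264 tau7 0.009 dq7 -0.152 yaz 1.038 ee [616.9  88.8 135. ] F [2.4 5.9 1.3] ff 20.0
```

>>> move_arm([
  {"hand": 50,"delta_pos": [0,0,0],"spin": 0.02},
])

```text
time_s: 7.95
ee_pos: [616.8, 88.8, 134.9]
tcp_rot: [0.0, 0.273, 0.962, 0.0]
ft_force: [2.4, 4.6, 1.4]
finger_gap: 59.9
finger_force: 20.0
```

```bash
python3 m.py
```

```text
t 7.95 Mz 0.248 tau7 0.007 dq7 -0.150 yaz 1.018 ee [616.8  88.8 134.9] F [2.4 4.6 1.4] ff 20.0
```

>>> move_arm([
  {"hand": 50,"delta_pos": [0,0,0],"spin": 0.02},
])

```text
time_s: 8.05
ee_pos: [616.8, 88.8, 134.9]
tcp_rot: [0.0, 0.283, 0.959, 0.0]
ft_force: [1.2, 4.6, 1.7]
finger_gap: 59.5
finger_force: 20.0
```

```bash
python3 m.py
```

```text
t 8.05 Mz 0.235 tau7 0.007 dq7 -0.152 yaz 0.998 ee [616.8  88.8 134.9] F [1.2 4.6 1.7] ff 20.0
```

```bash
cat > mark.py <<'E'
from h import *
def ang(p,n="side"):
    h=cv2.cvtColor(p,cv2.COLOR_RGB2HSV); v,u=np.nonzero((h[...,0]>18)&(h[...,0]<36)&(h[...,1]>110)&(h[...,2]>70))
    w=np.array([px2w_z(n,a,b,190)[:2] for a,b in zip(u,v)]); k=np.linalg.norm(w-[617,88.8],axis=1)<33; w=w[k]
    if not len(w): return None
    c=w.mean(0)-[617,88.8]; return len(w),c.round(1),np.degrees(np.arctan2(c[1],c[0])).round(1)
if __name__=="__main__":
    print(ang(np.load("pics/side0.npz")["p"])); print(ang(manip.grab_frame("side")[0]))
E
sed -i 's/^import numpy/import numpy/; s/^def cam(n):/import functools\n@functools.lru_cache\ndef cam(n):/' h.py; python3 mark.py
```

```text
(6, array([-20.9,  -8.7]), np.float64(-157.5))
None
```

```bash
python3 - <<'E'
from h import *
n="side"; p,d=manip.grab_frame(n); u,v=w2px(n,[617,88.8,200]).astype(int)
c=p[v-20:v+30,u-30:u+30].astype(float); c=np.clip((c/255)**.55*255,0,255).astype(np.uint8)
cv2.imwrite("pics/c4.png",cv2.resize(c,(720,600),interpolation=cv2.INTER_CUBIC)[:,:,::-1])
E
```

```text
(no output)
```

View pics/c4.png

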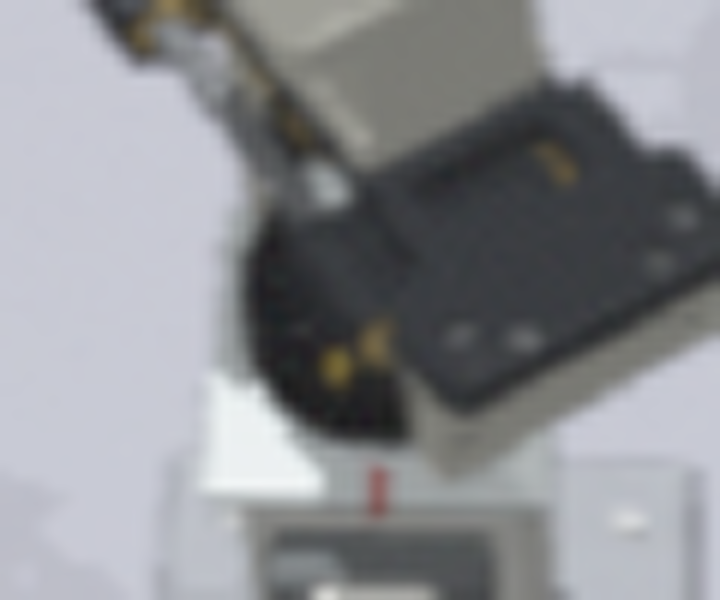

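The crop shows the collar's yellow mark moved from (372,365) to (338,368). That matches the 0.27 rad turned, so there is no slip. I continue slowly, watching the torque against a baseline of about 0.243 N m.

>>> move_arm([
  {"hand": 50,"delta_pos": [0,0,0],"spin": 0.02},
  {"hand": 50,"delta_pos": [0,0,0],"spin": 0.02},
], grip_force=25)

```text
time_s: 8.35
ee_pos: [616.8, 88.8, 134.9]
tcp_rot: [0.0, 0.301, 0.953, 0.0]
ft_force: [2.2, 4.1, 1.5]
finger_gap: 59.6
finger_force: 25.0
```

```bash
python3 m.py
```

```text
t 8.35 Mz 0.232 tau7 0.022 dq7 -0.152 yaz 0.958 ee [616.8  88.8 134.9] F [2.2 4.1 1.5] ff 25.0
```

>>> move_arm([
  {"hand": 50,"delta_pos": [0,0,0],"spin": 0.02},
])

```text
time_s: 8.45
ee_pos: [616.8, 88.7, 134.9]
tcp_rot: [0.0, 0.311, 0.95, 0.0]
ft_force: [2.5, 4.9, 1.4]
finger_gap: 59.5
finger_force: 25.0
```

```bash
python3 m.py
```

```text
t 8.45 Mz 0.261 tau7 0.007 dq7 -0.154 yaz 0.938 ee [616.8  88.7 134.9] F [2.5 4.9 1.4] ff 25.0
```

>>> move_arm([
  {"hand": 50,"delta_pos": [0,0,0],"spin": 0.02},
])

```text
time_s: 8.55
ee_pos: [616.8, 88.7, 134.9]
tcp_rot: [0.0, 0.32, 0.947, 0.0]
ft_force: [0.7, 4.0, 2.2]
finger_gap: 59.1
finger_force: 25.0
```

```bash
python3 m.py
```

```text
t 8.55 Mz 0.235 tau7 0.007 dq7 -0.150 yaz 0.918 ee [616.8  88.7 134.9] F [0.7 4.  2.2] ff 25.0
```

>>> move_arm([
  {"hand": 50,"delta_pos": [0,0,0],"spin": 0.02},
])

```text
time_s: 8.65
ee_pos: [616.8, 88.8, 134.9]
tcp_rot: [0.0, 0.33, 0.944, 0.0]
ft_force: [1.5, 5.2, 1.9]
finger_gap: 59.4
finger_force: 25.0
```

```bash
python3 m.py
```

```text
t 8.65 Mz 0.256 tau7 0.006 dq7 -0.152 yaz 0.898 ee [616.8  88.8 134.9] F [1.5 5.2 1.9] ff 25.0
```

>>> move_arm([
  {"hand": 50,"delta_pos": [0,0,0],"spin": 0.02},
])

```text
time_s: 8.75
ee_pos: [616.8, 88.7, 134.9]
tcp_rot: [0.0, 0.339, 0.941, 0.0]
ft_force: [1.2, 4.9, 1.9]
finger_gap: 59.8
finger_force: 25.0
```

```bash
python3 m.py
```

```text
t 8.75 Mz 0.205 tau7 0.006 dq7 -0.149 yaz 0.878 ee [616.8  88.7 134.9] F [1.2 4.9 1.9] ff 25.0
```

>>> move_arm([
  {"hand": 50,"delta_pos": [0,0,0],"spin": 0.02},
])

```text
time_s: 8.85
ee_pos: [616.8, 88.7, 134.9]
tcp_rot: [0.0, 0.349, 0.937, 0.0]
ft_force: [1.7, 5.3, 2.0]
finger_gap: 59.6
finger_force: 25.0
```

```bash
python3 m.py
```

```text
t 8.85 Mz 0.237 tau7 0.006 dq7 -0.152 yaz 0.858 ee [616.8  88.7 134.9] F [1.7 5.3 2. ] ff 25.0
```

>>> move_arm([
  {"hand": 50,"delta_pos": [0,0,0],"spin": 0.02},
])

```text
time_s: 8.95
ee_pos: [616.8, 88.7, 134.9]
tcp_rot: [0.0, 0.358, 0.934, 0.0]
ft_force: [1.4, 5.3, 1.4]
finger_gap: 60.0
finger_force: 25.0
```

```bash
python3 m.py
```

```text
t 8.95 Mz 0.234 tau7 0.010 dq7 -0.152 yaz 0.838 ee [616.8  88.7 134.9] F [1.4 5.3 1.4] ff 25.0
```

>>> move_arm([
  {"hand": 50,"delta_pos": [0,0,0],"spin": 0.02},
])

```text
time_s: 9.05
ee_pos: [616.7, 88.7, 134.9]
tcp_rot: [0.0, 0.367, 0.93, 0.0]
ft_force: [1.5, 5.4, 1.7]
finger_gap: 59.6
finger_force: 25.0
```

```bash
python3 m.py
```

```text
t 9.05 Mz 0.285 tau7 0.007 dq7 -0.152 yaz 0.818 ee [616.7  88.7 134.9] F [1.5 5.4 1.7] ff 25.0
```

>>> move_arm([
  {"hand": 50,"delta_pos": [0,0,0],"spin": 0.02},
])

```text
time_s: 9.15
ee_pos: [616.8, 88.7, 134.9]
tcp_rot: [0.0, 0.377, 0.926, 0.0]
ft_force: [1.6, 5.0, 1.7]
finger_gap: 59.7
finger_force: 25.0
```

```bash
python3 m.py
```

```text
t 9.15 Mz 0.251 tau7 0.003 dq7 -0.153 yaz 0.798 ee [616.8  88.7 134.9] F [1.6 5.  1.7] ff 25.0
```

>>> move_arm([
  {"hand": 50,"delta_pos": [0,0,0],"spin": 0.02},
])

```text
time_s: 9.25
ee_pos: [616.8, 88.7, 134.9]
tcp_rot: [0.0, 0.386, 0.922, 0.0]
ft_force: [0.3, 4.5, 1.8]
finger_gap: 59.5
finger_force: 25.0
```

```bash
python3 m.py
```

```text
t 9.25 Mz 0.300 tau7 0.008 dq7 -0.151 yaz 0.778 ee [616.8  88.7 134.9] F [0.3 4.5 1.8] ff 25.0
```

>>> move_arm([
  {"hand": 50,"delta_pos": [0,0,0],"spin": 0.02},
])

```text
time_s: 9.35
ee_pos: [616.8, 88.7, 134.9]
tcp_rot: [0.0, 0.395, 0.919, 0.0]
ft_force: [0.8, 5.5, 1.7]
finger_gap: 59.3
finger_force: 25.0
```

```bash
python3 m.py
```

```text
t 9.35 Mz 0.240 tau7 0.006 dq7 -0.151 yaz 0.758 ee [616.8  88.7 134.9] F [0.8 5.5 1.7] ff 25.0
```

>>> move_arm([
  {"hand": 50,"delta_pos": [0,0,0],"spin": 0.02},
])

```text
time_s: 9.45
ee_pos: [616.8, 88.7, 135.0]
tcp_rot: [0.0, 0.404, 0.915, 0.0]
ft_force: [1.5, 4.8, 1.0]
finger_gap: 59.7
finger_force: 25.0
```

```bash
python3 m.py
```

```text
t 9.45 Mz 0.243 tau7 0.009 dq7 -0.152 yaz 0.738 ee [616.8  88.7 135. ] F [1.5 4.8 1. ] ff 25.0
```

```bash
python3 - <<'E'
from h import *
n="side"; b=np.load("pics/side0.npz"); p1,d1=manip.grab_frame(n); cv2.imwrite("pics/raw5.png",p1[:,:,::-1])
p0,d0=b["p"],b["d"]
for v in range(203,248):
    print(v,*[ (px2w_d(n,u,v,d[v,u]).round(0).astype(int).tolist(),int(p[v,u].mean())) for d,p in((d0,p0),(d1,p1)) for u in(279,283)])
E
```

```text
203 ([568, 68, 148], 224) ([570, 57, 151], 191) ([573, 71, 138], 65) ([576, 60, 141], 57)
204 ([566, 67, 146], 225) ([571, 58, 145], 191) ([569, 69, 140], 112) ([574, 60, 139], 106)
205 ([564, 66, 145], 224) ([569, 57, 143], 187) ([566, 67, 141], 118) ([573, 60, 135], 109)
206 ([561, 65, 145], 225) ([565, 55, 146], 184) ([565, 67, 137], 118) ([567, 56, 141], 106)
207 ([558, 63, 145], 225) ([563, 55, 143], 181) ([562, 66, 138], 119) ([567, 57, 136], 105)
208 ([554, 61, 148], 225) ([560, 53, 145], 180) ([560, 65, 137], 134) ([564, 55, 137], 101)
209 ([552, 61, 146], 225) ([557, 51, 146], 178) ([555, 62, 141], 121) ([561, 54, 137], 97)
210 ([549, 59, 148], 224) ([556, 51, 141], 174) ([553, 62, 139], 118) ([559, 53, 137], 97)
211 ([546, 58, 147], 225) ([551, 48, 147], 172) ([552, 61, 136], 119) ([555, 51, 139], 95)
212 ([543, 56, 148], 225) ([549, 48, 144], 176) ([548, 59, 139], 121) ([552, 49, 140], 93)
213 ([541, 55, 147], 225) ([545, 46, 148], 193) ([547, 59, 136], 123) ([550, 49, 137], 91)
214 ([538, 54, 148], 225) ([543, 45, 147], 217) ([542, 56, 140], 125) ([546, 47, 140], 102)
215
[... 2146 characters left out ...]
 9) ([516, 37, 59], 7)
240 ([512, 47, 54], 6) ([515, 36, 56], 5) ([511, 46, 55], 9) ([515, 37, 56], 7)
241 ([509, 46, 54], 7) ([516, 38, 47], 6) ([511, 47, 49], 9) ([516, 37, 48], 7)
242 ([511, 47, 42], 11) ([516, 38, 40], 14) ([511, 48, 41], 12) ([518, 39, 37], 16)
243 ([510, 48, 37], 39) ([514, 37, 39], 59) ([512, 49, 33], 44) ([516, 38, 35], 65)
244 ([511, 48, 30], 95) ([515, 38, 30], 114) ([513, 49, 25], 105) ([512, 36, 36], 125)
245 ([21, -262, 1188], 126) ([511, 36, 33], 121) ([508, 47, 29], 138) ([512, 36, 32], 133)
246 ([505, 46, 29], 158) ([510, 35, 30], 105) ([506, 46, 27], 173) ([509, 35, 32], 115)
247 ([506, 47, 20], 86) ([511, 37, 20], 65) ([506, 46, 22], 95) ([511, 37, 19], 73)
```

>>> move_arm([
  {"hand": 50,"delta_pos": [0,0,0],"spin": 0.02},
  {"hand": 50,"delta_pos": [0,0,0],"spin": 0.02},
])

```text
time_s: 9.7
ee_pos: [616.7, 88.7, 134.9]
tcp_rot: [0.0, 0.422, 0.906, 0.0]
ft_force: [0.8, 4.9, 1.1]
finger_gap: 60.0
finger_force: 25.0
```

```bash
python3 m.py
```

```text
t 9.70 Mz 0.255 tau7 0.018 dq7 -0.151 yaz 0.698 ee [616.7  88.7 134.9] F [0.8 4.9 1.1] ff 25.0
```

>>> move_arm([
  {"hand": 50,"delta_pos": [0,0,0],"spin": 0.02},
])

```text
time_s: 9.8
ee_pos: [616.7, 88.7, 134.9]
tcp_rot: [0.0, 0.432, 0.902, 0.0]
ft_force: [1.1, 4.9, 1.7]
finger_gap: 59.7
finger_force: 25.0
```

```bash
python3 m.py
```

```text
t 9.80 Mz 0.263 tau7 0.006 dq7 -0.149 yaz 0.678 ee [616.7  88.7 134.9] F [1.1 4.9 1.7] ff 25.0
```

>>> move_arm([
  {"hand": 50,"delta_pos": [0,0,0],"spin": 0.02},
])

```text
time_s: 9.9
ee_pos: [616.7, 88.7, 134.9]
tcp_rot: [-0.0, 0.441, 0.898, 0.0]
ft_force: [1.2, 4.3, 1.4]
finger_gap: 59.8
finger_force: 25.0
```

```bash
python3 m.py
```

```text
t 9.90 Mz 0.241 tau7 0.005 dq7 -0.150 yaz 0.658 ee [616.7  88.7 134.9] F [1.2 4.3 1.4] ff 25.0
```

>>> move_arm([
  {"hand": 50,"delta_pos": [0,0,0],"spin": 0.02},
])

```text
time_s: 10.0
ee_pos: [616.7, 88.6, 134.9]
tcp_rot: [0.0, 0.45, 0.893, 0.0]
ft_force: [1.1, 5.4, 2.2]
finger_gap: 59.6
finger_force: 25.0
```

```bash
python3 m.py
```

```text
t 10.00 Mz 0.220 tau7 0.008 dq7 -0.151 yaz 0.638 ee [616.7  88.6 134.9] F [1.1 5.4 2.2] ff 25.0
```

>>> move_arm([
  {"hand": 50,"delta_pos": [0,0,0],"spin": 0.02},
])

```text
time_s: 10.1
ee_pos: [616.7, 88.6, 134.9]
tcp_rot: [-0.0, 0.458, 0.889, 0.0]
ft_force: [1.5, 4.6, 2.4]
finger_gap: 59.9
finger_force: 25.0
```

```bash
python3 m.py
```

```text
t 10.10 Mz 0.266 tau7 0.008 dq7 -0.150 yaz 0.618 ee [616.7  88.6 134.9] F [1.5 4.6 2.4] ff 25.0
```

Still at baseline (mean 0.249), so no contact yet. I continue.

>>> move_arm([
  {"hand": 50,"delta_pos": [0,0,0],"spin": 0.02},
])

```text
time_s: 10.2
ee_pos: [616.7, 88.6, 135.0]
tcp_rot: [-0.0, 0.467, 0.884, 0.0]
ft_force: [1.3, 5.0, 1.6]
finger_gap: 59.6
finger_force: 25.0
```

```bash
python3 m.py
```

```text
t 10.20 Mz 0.258 tau7 0.011 dq7 -0.153 yaz 0.598 ee [616.7  88.6 135. ] F [1.3 5.  1.6] ff 25.0
```

>>> move_arm([
  {"hand": 50,"delta_pos": [0,0,0],"spin": 0.02},
])

```text
time_s: 10.3
ee_pos: [616.7, 88.7, 134.9]
tcp_rot: [-0.0, 0.476, 0.879, 0.0]
ft_force: [0.8, 5.2, 1.5]
finger_gap: 59.7
finger_force: 25.0
```

```bash
python3 m.py
```

```text
t 10.30 Mz 0.253 tau7 -0.020 dq7 -0.150 yaz 0.578 ee [616.7  88.7 134.9] F [0.8 5.2 1.5] ff 25.0
```

>>> move_arm([
  {"hand": 50,"delta_pos": [0,0,0],"spin": 0.02},
])

```text
time_s: 10.4
ee_pos: [616.7, 88.7, 134.9]
tcp_rot: [-0.0, 0.485, 0.875, 0.0]
ft_force: [1.0, 4.7, 2.9]
finger_gap: 59.3
finger_force: 25.0
```

```bash
python3 m.py
```

```text
t 10.40 Mz 0.271 tau7 -0.031 dq7 -0.152 yaz 0.558 ee [616.7  88.7 134.9] F [1.  4.7 2.9] ff 25.0
```

>>> move_arm([
  {"hand": 50,"delta_pos": [0,0,0],"spin": 0.02},
])

```text
time_s: 10.5
ee_pos: [616.7, 88.6, 134.9]
tcp_rot: [0.0, 0.494, 0.87, 0.0]
ft_force: [1.4, 5.3, 1.9]
finger_gap: 59.5
finger_force: 25.0
```

```bash
python3 m.py
```

```text
t 10.50 Mz 0.271 tau7 -0.057 dq7 -0.151 yaz 0.538 ee [616.7  88.6 134.9] F [1.4 5.3 1.9] ff 25.0
```

>>> move_arm([
  {"hand": 50,"delta_pos": [0,0,0],"spin": 0.02},
])

```text
time_s: 10.6
ee_pos: [616.7, 88.6, 134.9]
tcp_rot: [-0.0, 0.502, 0.865, 0.0]
ft_force: [1.6, 4.5, 2.0]
finger_gap: 59.5
finger_force: 25.0
```

```bash
python3 m.py
```

```text
t 10.60 Mz 0.311 tau7 -0.055 dq7 -0.151 yaz 0.518 ee [616.7  88.6 134.9] F [1.6 4.5 2. ] ff 25.0
```

>>> move_arm([
  {"hand": 50,"delta_pos": [0,0,0],"spin": 0.02},
])

```text
time_s: 10.7
ee_pos: [616.6, 88.6, 134.9]
tcp_rot: [-0.0, 0.511, 0.86, 0.0]
ft_force: [0.7, 4.9, 3.1]
finger_gap: 59.7
finger_force: 25.0
```

```bash
python3 m.py
```

```text
t 10.70 Mz 0.340 tau7 -0.074 dq7 -0.150 yaz 0.498 ee [616.6  88.6 134.9] F [0.7 4.9 3.1] ff 25.0
```

The joint-7 torque shows contact clearly. It held at +0.007, then shifted from yaz ≈ 0.585, and the change of −0.081 N m since then means about 5 N on the cap. I stop and let go.

>>> move_arm([
  {"hand": 50,"delta_pos": [0,0,0],"spin": 0},
  {"hand": 50,"delta_pos": [0,0,0],"spin": 0},
  {"hand": 66,"delta_pos": [0,0,0],"spin": 0},
  {"hand": 80,"delta_pos": [0,0,0],"spin": 0},
  {"hand": 93,"delta_pos": [0,0,0],"spin": 0},
  {"hand": 93,"delta_pos": [0,0,0],"spin": 0},
  {"hand": 93,"delta_pos": [0,0,0],"spin": 0},
  {"hand": 93,"delta_pos": [0,0,0],"spin": 0},
  {"hand": 93,"delta_pos": [0,0,0],"spin": 0},
])

```text
time_s: 11.6
ee_pos: [616.7, 88.5, 134.8]
tcp_rot: [0.0, 0.511, 0.86, -0.0]
ft_force: [-0.6, 0.6, 0.3]
finger_gap: 92.9
finger_force: 0.0
```

```bash
python3 m.py; python3 s.py
```

```text
t 11.60 Mz -0.022 tau7 -0.000 dq7 -0.001 yaz 0.499 ee [616.7  88.5 134.8] F [-0.6  0.6  0.3] ff 0.0
t 11.6 q [-0.467  0.564  0.351  1.909 -0.283  0.717  0.549] ee [616.709  88.461 134.833] 
y-az deg 28.59017829475133 tilt [ 0. -0. -1.] delta tool [0. 0. 0.] 
F [-0.59   0.573  0.302] M [-0.032 -0.022 -0.022] tau7 -3.946527158404933e-05 gap 92.92992343327569 0.0
```

>>> move_arm([
  {"hand": 93,"delta_pos": [0,0,-10],"spin": 0},
  {"hand": 93,"delta_pos": [0,0,-10],"spin": 0},
  {"hand": 93,"delta_pos": [0,0,-10],"spin": 0},
  {"hand": 93,"delta_pos": [0,0,0],"spin": 0},
  {"hand": 93,"delta_pos": [0,0,0],"spin": 0},
])

```text
time_s: 12.1
ee_pos: [616.9, 88.6, 165.4]
tcp_rot: [0.0, 0.511, 0.86, 0.0]
ft_force: [-1.3, 0.8, 0.8]
finger_gap: 92.6
finger_force: 0.0
```

```bash
sed 's/L\[...,1\]<-33/L[...,1]<-40/' tip.py > tip2.py; python3 - <<'E'
from h import *
p,d=manip.grab_frame("side"); u,v=w2px("side",[617,88.8,200]).astype(int)
c=np.clip((p[v-25:v+25,u-30:u+30]/255.)**.55*255,0,255).astype(np.uint8)
cv2.imwrite("pics/c6.png",cv2.resize(c,(720,600),interpolation=cv2.INTER_CUBIC)[:,:,::-1])
E
python3 s.py 617.2 88.9 165
```

```text
t 12.15 q [-0.482  0.528  0.371  1.884 -0.263  0.777  0.531] ee [616.59   88.661 164.996] 
y-az deg 28.601551155086458 tilt [ 0.  0. -1.] delta tool [-0.082  0.65  -0.004] 
F [ 0.302 -1.186  0.317] M [-0.04   0.019 -0.005] tau7 -0.005609428480966017 gap 93.2202283941739 0.0
```

View pics/c6.png

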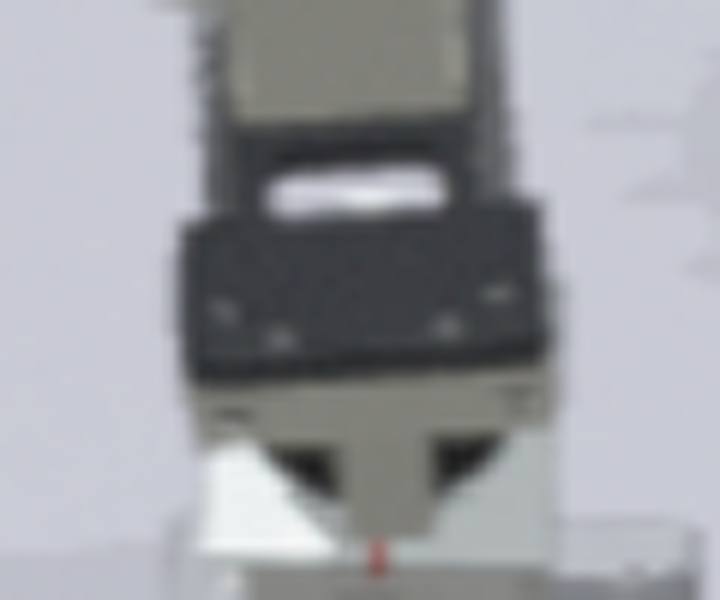

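```bash
python3 - <<'E'
from h import *
y=np.array([.878,.479,0]);x=np.array([-.479,.878,0])*-1;c=np.array([616.7,88.5,0])
for z in(190,195,200,205,210): print(z,[((w2px("side",c-s*y+t*np.array([-.479,.878,0])+[0,0,z])-[248,149])*12).round(0).tolist() for s in(46.5,64) for t in(-7.5,7.5)])
E
```

```text
190 [[420.0, 514.0], [348.0, 518.0], [424.0, 584.0], [353.0, 589.0]]
195 [[418.0, 501.0], [347.0, 505.0], [423.0, 571.0], [351.0, 576.0]]
200 [[417.0, 487.0], [345.0, 492.0], [422.0, 558.0], [350.0, 563.0]]
205 [[416.0, 474.0], [344.0, 479.0], [421.0, 545.0], [348.0, 550.0]]
210 [[415.0, 461.0], [342.0, 466.0], [420.0, 532.0], [347.0, 537.0]]
```

The picture shows the front finger's tip just below (390,537), which puts it at z≈200–208. That is above the collar's top at 190 and below the knob's top at 223. I centre slightly and close on the fine knob.

>>> move_arm([
  {"hand": 60,"delta_pos": [0,0.5,1],"spin": 0},
  {"hand": 36,"delta_pos": [0,0,0],"spin": 0},
  {"hand": 30,"delta_pos": [0,0,0],"spin": 0},
  {"hand": 30,"delta_pos": [0,0,0],"spin": 0},
  {"hand": 30,"delta_pos": [0,0,0],"spin": 0},
  {"hand": 30,"delta_pos": [0,0,0],"spin": 0},
  {"hand": 15,"delta_pos": [0,0,0],"spin": 0},
  {"hand": 15,"delta_pos": [0,0,0],"spin": 0},
  {"hand": 15,"delta_pos": [0,0,0],"spin": 0},
  {"hand": 15,"delta_pos": [0,0,0],"spin": 0},
], grip_force=25)

```text
time_s: 13.15
ee_pos: [616.8, 88.6, 163.9]
tcp_rot: [-0.0, 0.511, 0.86, -0.0]
ft_force: [-1.7, -1.5, 1.8]
finger_gap: 25.6
finger_force: 25.0
```

```bash
python3 m.py
```

```text
t 13.15 Mz 0.017 tau7 -0.020 dq7 -0.001 yaz 0.499 ee [616.8  88.6 163.9] F [-1.7 -1.5  1.8] ff 25.0
```

>>> move_arm([
  {"hand": 15,"delta_pos": [0,0,0],"spin": 0.02},
  {"hand": 15,"delta_pos": [0,0,0],"spin": 0.03},
  {"hand": 15,"delta_pos": [0,0,0],"spin": 0.03},
  {"hand": 15,"delta_pos": [0,0,0],"spin": 0.03},
  {"hand": 15,"delta_pos": [0,0,0],"spin": 0.03},
  {"hand": 15,"delta_pos": [0,0,0],"spin": 0.03},
  {"hand": 15,"delta_pos": [0,0,0],"spin": 0.03},
])

```text
time_s: 13.85
ee_pos: [616.7, 88.5, 163.8]
tcp_rot: [-0.0, 0.595, 0.804, -0.0]
ft_force: [-4.7, -2.4, 4.5]
finger_gap: 25.9
finger_force: 25.0
```

```bash
python3 m.py
```

```text
t 13.85 Mz 0.147 tau7 0.238 dq7 -0.231 yaz 0.296 ee [616.7  88.5 163.8] F [-4.7 -2.4  4.5] ff 25.0
```

>>> move_arm([
  {"hand": 15,"delta_pos": [0,0,0],"spin": 0.03},
  {"hand": 15,"delta_pos": [0,0,0],"spin": 0.03},
  {"hand": 15,"delta_pos": [0,0,0],"spin": 0.03},
  {"hand": 15,"delta_pos": [0,0,0],"spin": 0.03},
  {"hand": 15,"delta_pos": [0,0,0],"spin": 0.03},
  {"hand": 15,"delta_pos": [0,0,0],"spin": 0.03},
  {"hand": 15,"delta_pos": [0,0,0],"spin": 0.03},
  {"hand": 15,"delta_pos": [0,0,0],"spin": 0.03},
  {"hand": 15,"delta_pos": [0,0,0],"spin": 0.03},
  {"hand": 15,"delta_pos": [0,0,0],"spin": 0.03},
])

```text
time_s: 14.85
ee_pos: [616.5, 88.5, 163.8]
tcp_rot: [-0.0, 0.708, 0.706, -0.0]
ft_force: [-5.2, -1.8, 5.3]
finger_gap: 25.7
finger_force: 25.0
```

```bash
python3 m.py
```

```text
t 14.85 Mz 0.154 tau7 0.233 dq7 -0.229 yaz -0.004 ee [616.5  88.5 163.8] F [-5.2 -1.8  5.3] ff 25.0
```

>>> move_arm([
  {"hand": 15,"delta_pos": [0,0,0],"spin": 0.03},
  {"hand": 15,"delta_pos": [0,0,0],"spin": 0.03},
  {"hand": 15,"delta_pos": [0,0,0],"spin": 0.03},
  {"hand": 15,"delta_pos": [0,0,0],"spin": 0.03},
  {"hand": 15,"delta_pos": [0,0,0],"spin": 0.03},
  {"hand": 15,"delta_pos": [0,0,0],"spin": 0.03},
  {"hand": 15,"delta_pos": [0,0,0],"spin": 0.03},
  {"hand": 15,"delta_pos": [0,0,0],"spin": 0.03},
  {"hand": 15,"delta_pos": [0,0,0],"spin": 0.03},
  {"hand": 15,"delta_pos": [0,0,0],"spin": 0.03},
])

```text
time_s: 15.85
ee_pos: [616.3, 88.5, 163.8]
tcp_rot: [-0.0, 0.806, 0.592, -0.001]
ft_force: [-7.2, -2.6, 5.1]
finger_gap: 25.6
finger_force: 25.0
```

>>> move_arm([
  {"hand": 15,"delta_pos": [0,0,0],"spin": 0.03},
  {"hand": 15,"delta_pos": [0,0,0],"spin": 0.03},
  {"hand": 15,"delta_pos": [0,0,0],"spin": 0.03},
  {"hand": 15,"delta_pos": [0,0,0],"spin": 0.03},
  {"hand": 15,"delta_pos": [0,0,0],"spin": 0.03},
  {"hand": 15,"delta_pos": [0,0,0],"spin": 0.03},
  {"hand": 15,"delta_pos": [0,0,0],"spin": 0.03},
  {"hand": 15,"delta_pos": [0,0,0],"spin": 0.03},
  {"hand": 15,"delta_pos": [0,0,0],"spin": 0.03},
  {"hand": 15,"delta_pos": [0,0,0],"spin": 0.03},
])

```text
time_s: 16.85
ee_pos: [616.1, 88.6, 163.8]
tcp_rot: [-0.0, 0.885, 0.465, -0.001]
ft_force: [-6.7, -2.0, 5.8]
finger_gap: 25.6
finger_force: 25.0
```

```bash
python3 m.py
```

```text
t 16.85 Mz 0.139 tau7 0.225 dq7 -0.229 yaz -0.603 ee [616.1  88.6 163.8] F [-6.7 -2.   5.8] ff 25.0
```

>>> move_arm([
  {"hand": 15,"delta_pos": [0,0,0],"spin": 0.03},
  {"hand": 15,"delta_pos": [0,0,0],"spin": 0.03},
  {"hand": 15,"delta_pos": [0,0,0],"spin": 0.03},
  {"hand": 15,"delta_pos": [0,0,0],"spin": 0.03},
  {"hand": 15,"delta_pos": [0,0,0],"spin": 0.02},
  {"hand": 15,"delta_pos": [0,0,0],"spin": 0},
  {"hand": 15,"delta_pos": [0,0,0],"spin": 0},
])

```text
time_s: 17.55
ee_pos: [616.1, 88.6, 163.8]
tcp_rot: [-0.0, 0.915, 0.402, -0.001]
ft_force: [-7.2, -1.3, 5.7]
finger_gap: 25.4
finger_force: 25.0
```

```bash
python3 m.py; python3 - <<'E'
from h import *
p,d=manip.grab_frame("side"); u,v=w2px("side",[617,88.8,223]).astype(int)
c=np.clip((p[v-25:v+25,u-30:u+30]/255.)**.55*255,0,255).astype(np.uint8)
cv2.imwrite("pics/c7.png",cv2.resize(c,(720,600),interpolation=cv2.INTER_CUBIC)[:,:,::-1])
E
```

```text
t 17.55 Mz 0.035 tau7 -0.082 dq7 0.001 yaz -0.742 ee [616.1  88.6 163.8] F [-7.2 -1.3  5.7] ff 25.0
```

>>> move_arm([
  {"hand": 30,"delta_pos": [0,0,0],"spin": 0},
  {"hand": 45,"delta_pos": [0,0,0],"spin": 0},
  {"hand": 60,"delta_pos": [0,0,0],"spin": 0},
  {"hand": 60,"delta_pos": [0,0,0],"spin": 0},
  {"hand": 60,"delta_pos": [0,0,0],"spin": 0},
  {"hand": 60,"delta_pos": [0,0,-25],"spin": 0},
  {"hand": 60,"delta_pos": [0,0,-35],"spin": 0},
  {"hand": 60,"delta_pos": [0,0,-40],"spin": 0},
  {"hand": 60,"delta_pos": [0,0,-40],"spin": 0},
  {"hand": 60,"delta_pos": [0,0,0],"spin": 0},
])

```text
time_s: 18.6
ee_pos: [619.7, 88.0, 309.0]
tcp_rot: [0.001, 0.915, 0.403, 0.004]
ft_force: [0.9, -0.3, 0.3]
finger_gap: 59.8
finger_force: 0.0
```

```bash
python3 s.py 617 260 300
```

```text
t 18.6 q [-0.793  0.469  0.86   1.736 -0.395  1.11  -0.551] ee [619.746  87.982 308.999] 
y-az deg -42.49334736369478 tilt [ 0.008  0.002 -1.   ] delta tool [ 124.926 -118.265    9.252] 
F [ 0.935 -0.299  0.29 ] M [-0.029  0.083 -0.006] tau7 -0.38581433705985546 gap 59.83477636747732 0.0
```

>>> move_arm([
  {"hand": 60,"delta_pos": [25,-24,0],"spin": 0},
  {"hand": 60,"delta_pos": [25,-24,0],"spin": 0},
  {"hand": 60,"delta_pos": [25,-24,0],"spin": 0},
  {"hand": 60,"delta_pos": [25,-24,0],"spin": 0},
  {"hand": 60,"delta_pos": [25,-24,0],"spin": 0},
  {"hand": 60,"delta_pos": [0,0,0],"spin": 0},
  {"hand": 60,"delta_pos": [0,0,0],"spin": 0},
])

```text
time_s: 19.3
ee_pos: [612.6, 262.7, 302.9]
tcp_rot: [0.0, 0.915, 0.404, -0.0]
ft_force: [-0.7, -1.1, 1.4]
finger_gap: 59.3
finger_force: 0.0
```

```bash
python3 - <<'E'
from h import *
o=[]
for n in("top","side"):
    p,d=manip.grab_frame(n); u,v=w2px(n,[590,75,190]).astype(int); print(n,u,v)
    c=np.clip((p[v-30:v+30,u-20:u+20]/255.)**.7*255,0,255).astype(np.uint8); o.append(cv2.resize(c,(400,600),interpolation=cv2.INTER_CUBIC))
cv2.imwrite("pics/c8.png",np.hstack(o)[:,:,::-1]); print(manip.observe()["ee_pos"])
E
```

```text
top 260 200
side 279 186
[613.05275881 260.59316256 303.6998638 ]
```

View pics/c8.png

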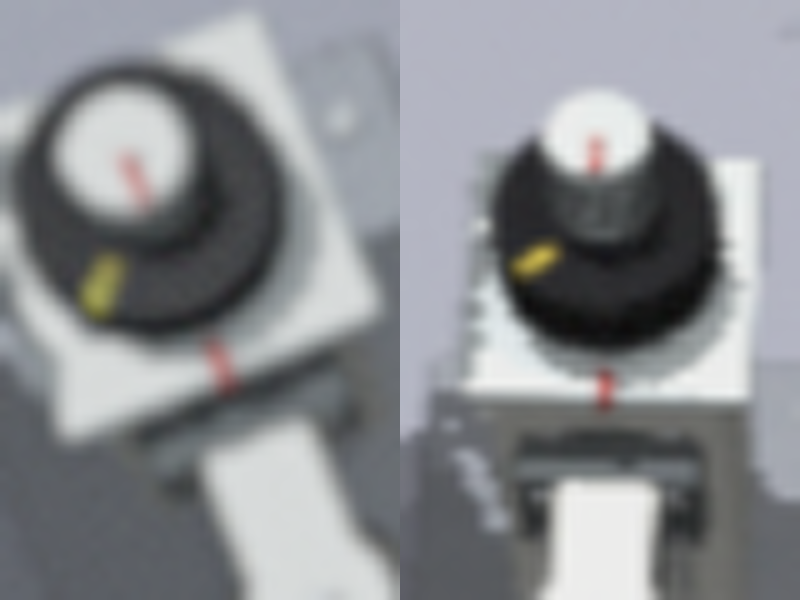

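The picture shows the red line, running from (126,155) to (147,207) in the top view, parallel to the tick at (213,343)–(230,388). The side view agrees, at (597,138)–(597,172) against (604,375)–(604,407). The arm is clear of everything, so I hand in.

```bash
python3 -c "
from station import manip
print(manip.close_job())"
```

```text
the job is handed in; nothing more can be done
None
```

I clamped the bottle and handed the job in: the collar was set to about 5 N (from joint torque), the fine knob's line was turned to the tick (checked in both cameras), and the final foot force is estimated at about 11 N; no verdict came back.

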